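Lift the finished pocket mirror out of the press die and box it

TASK

The press has just finished a pocket mirror. Draw the die out from under the press by its knob, all the way to its stop, then lift the mirror out of the die by its rim, gently because the crimped shell dents and the glass cracks, and lay it flat, printed face up, in the empty gift box where it stands, without dropping it. Leave the die drawn out for the next one, and do not disturb the boxes already packed or the other things on the table.

Things in the scene. Friction and masses are not known exactly. Their poses are not given: they have to be found in the camera images.
- press: Grey bench press, bolted down, turned up to 0.25 rad. Origin: on the table under the ram's axis; x to its rear (away from the robot), y to its left, z up. Base plate with two slide guides (top 38 mm above the table) reaches 70 mm ahead of the origin, 140 mm behind it, 80 mm to its +y and 200 mm to its -y. The raised lever on the +y side leans to the rear, 465 mm high.
- upper_die (a point): Centre of the upper die's face on the ram, 105 mm above the table, fixed; upper die 76 mm diameter. The head above it, 200 to 275 mm above the table, is 70 mm wide along the press's y and runs from 35 mm in front of this point back to the column, which starts 74 mm behind it.
- die_slide (a joint): Position of the steel slide that carries the lower die: 0 = die right under the ram, 0.150 m = drawn out fully to its stop, along the press's -y axis. Slides stiffly (about 3 N), stays where it is left. It starts at 0.
- die_seat (a point): Centre of the pad (50 mm diameter) in the die on which the mirror sits, 52 mm above the table; moves with the slide, axes parallel to the press's. The die is a round dark steel cup, 79 mm outside, 61 mm bore (1.5 mm play round the mirror), rim 61.5 mm above the table, cavity 9.5 mm deep, cut away at front and rear by two finger gaps.
- finger_gap (a point): Middle of the front finger gap in the die's wall (press's -x side; the other faces it on +x), 34 mm from the die's axis, 52 mm above the table. Each gap is 28 mm wide at the bore and open down to 40 mm above the table: only here can the mirror's rim be pinched, closing along the press's x axis. The slide guides beside the die are 38 mm above the table.
- slide_knob (a point): Point to grip on the black upright knob at the outer end of the slide, 125 mm from the die's axis along the press's -y; knob 24 mm diameter, from 48 to 83 mm above the table, this point at 67 mm.
- mirror: The finished pocket mirror, round, 58 mm diameter, 11 mm thick: upright steel rim 8 mm high, slightly domed olive printed face on top, mirror glass underneath. Origin: centre of the underside, z axis out of the printed face. About 45 g. It lies in the die face up, 1.5 mm proud of the die's rim. A squeeze over 20 N dents it (8 to 10 N holds it well); a fall of over 15 mm cracks it.
- empty_box: The one gift box base without a mirror: open cardboard box 130 x 130 x 14 mm, walls and floor 3 mm, white paper liner on the floor; loose, 150 g, not fastened. Origin: centre of its underside; it stands on the grey packing mat, 2 mm above the table, walls along its x and y. It may be any of the three boxes on the mat.
- box_floor (a point): Centre of the inner floor of the empty gift box, 5 mm above the table.
- full_box_a: A gift box like the empty one but with a mirror in it; leave alone. Origin as for the empty box.
- full_box_b: The other gift box with a mirror in it; leave alone. Origin as for the empty box.
- packed_a: Mirror lying in full_box_a, same as the mirror in the die; leave alone.
- packed_b: Mirror lying in full_box_b, same as the mirror in the die; leave alone.
- tape: Roll of tape, lying, 90 mm diameter, 24 mm high; bystander. Origin: centre of its underside.
- brush: Dusting brush lying roughly along y behind the gap between mat and press, about 200 mm long, under 30 mm high; bystander. Origin: about the middle of its underside.
- cleaner: White bottle of glass cleaner, 56 mm diameter, 150 mm high; bystander. Origin: centre of its underside.
- lids: Stack of four cardboard box lids, 135 mm square, 60 mm high; bystander. Origin: centre of its underside.
- shells: Pile of blank steel shells, 63 mm diameter, 50 mm high; bystander. Origin: centre of its underside.
Mind the look-alikes: they are no part of the job. Leave any purple look-alike of the empty_box alone.

How it is judged:
By the outcome, as a careful person would: the job done as asked, in the order asked, and still so for the second after the job is handed in, with the robot touching nothing.
It also fails if it takes over 64 s, if anything falls off the work surface, if the arm or the gripper's body presses on something with over 40 N, if the wrist force passes 120 N, or if a joint passes its speed limit or range.

ROBOT

A 6-joint arm with a two-finger parallel gripper is mounted at the origin on the work surface. World frame = base frame: x ahead of the robot, y to its left, z up, the work surface at z = 0. Lengths are in m, angles in rad, forces in N, time in s.
With the tool pointing down it reaches from about 0.375 to 0.925 m from the base axis. Payload 5.7 kg.
Tool frame: the origin (TCP) lies midway between the tips of the shut fingers; the grasp point (between the pads) lies 19 mm behind it; z points along the fingers, y is the line along which they close (so a half turn about z gives the same grasp; the last joint's range is limited). The gripper opens to 88 mm and grips with 3 to 60 N. Pads are 20 mm wide; open, the fingers measure 115 mm over their backs; the gripper's body (75 mm by 178 mm) begins 61 mm behind the grasp point.
Start: joints at [1.205, 0.359, 1.51, -0, 1.272, -0.115], TCP at [0.149, 0.581, 0.193] pointing down, gripper open.
Joint ranges: [-2.97, 2.97], [-1.01, 2.36], [0.21, 2.38], [-0.96, 4.11], [0.2, 2.71], [-2.98, 2.98]. Speed limits (rad/s): [2.39, 2.39, 3.14, 3.14, 3.14, 3.14].

INTERFACE

Orientations are given as a unit quaternion [x, y, z, w].
In Python, from bench import move_ptp, servo_line, goto_joints, move_gripper, sleep, inverse_kinematics, capture, PlanningError, close_job, spot_in, silhouettes, current_clock, current_joint_pos, current_qvel, current_joint_torque, current_position, current_orientation, current_force, current_torque, current_finger_gap, current_grip_force gives the robot as it stands. Calls block until the motion is done:
- move_ptp(position, orientation): joint-space move of the TCP to a pose.
- servo_line(position, orientation=None, rate=0.15, contact_N=None): straight line of the TCP; orientation=None keeps the orientation; rate is the mean speed in m/s. With contact_N (N) it stops when the force on the tool has changed by that much, and returns True; else False.
- goto_joints(angles): joint-space move.
- move_gripper(opening): finger opening in m; the grip force is fixed at half the most; returns when the fingers have stopped.
- sleep(seconds).
- inverse_kinematics(position, orientation): joint angles nearest the present ones, or None.
- capture(name): name is "side" or "top"; returns a dict with "image" (400x640x3 uint8, blue, green, red), "range_z" (400x640 float32, m along the optical axis (not along the pixel's ray), 0 where there is no reading), "intrinsics" (3x3 intrinsics, pixels), "k1" (the pictures are not rectified: a ray, as slopes to the right and down, at radius r is drawn at 1 + k1 r^2 times it, then the intrinsics apply), "R" (3x3) and "t" (3): a world point X has camera coordinates R X + t. Camera axes: x right, y down, z forward; pixel columns grow to the right and rows downward; lengths in m; the calibration is good to about 2 mm. A picture is of the moment at which its call begins.
A pose or a line that the arm cannot do raises PlanningError and nothing moves.
- close_job(): hands the job in; it is judged then, once.
Trained networks look in the newest picture that a camera, given by its name, has taken for a name from the list of things; names that differ only in an ending like _2 or _b are one class to them, and where a whole thing is asked for, a point or a joint stands for the part that bears it (a point fixed in the world has none). Each returns a list of dicts, best first, with "conf" (0 to 1); they miss things now and then, are a little off and sometimes report something else, mostly with a low value. They report only what shows in the picture. A call takes as long as a camera call. They do not tell look-alikes from the thing itself.
- spot_in(camera, query): "xy" ([column, row] in pixels, amid what is visible of it).
- silhouettes(camera, query): "region" (400x640 bool, what is visible of it) and "xy" ([column, row] in pixels, amid what is visible of it).
Readings, each from a call of its own:
- current_clock(): time.
- current_joint_pos(): joint angles.
- current_qvel(): joint speeds.
- current_joint_torque(): joint torques, N m.
- current_position(): TCP position.
- current_orientation(): TCP orientation.
- current_force(): force on the tool from outside, world axes, zero at the start.
- current_torque(): the same for the moment, N m.
- current_finger_gap(): finger opening in m.
- current_grip_force(): force on a finger pad.
Only numpy, scipy, OpenCV 4.12 (cv2) and the standard library are available. Lean on these libraries where they do the work, as an engineer would, in place of code of your own. Each camera call takes 0.05 s, during which the arm holds its last target. There are 200 camera calls.

## Working session

There is one attempt and no reset: what is moved stays moved. The work goes in short steps, each a Python script; the robot and the scene stay as the last script left them, time stands still between calls to the robot, and variables do not carry over. Pictures are saved under pics/ and viewed, at most 10 in all, crops included, and the job is handed in when it is done.

```bash
mkdir -p pics; ls
cat > h.py <<'E'
import numpy as np, cv2
from bench import *
def cam(n):
    c=capture(n); return c
def pix2ray(c,uv):
    K=c["intrinsics"]; 
    d=np.array([(uv[0]-K[0,2])/K[0,0],(uv[1]-K[1,2])/K[1,1]])
    s=d.copy()
    for _ in range(20): s=d/(1+c["k1"]*(s@s))
    return np.array([s[0],s[1],1.])
def at_depth(c,uv,z): return c["R"].T@(pix2ray(c,uv)*z-c["t"])
def at_z(c,uv,h):
    o=-c["R"].T@c["t"]; r=c["R"].T@pix2ray(c,uv); return o+r*(h-o[2])/r[2]
def cloud(c,mask=None):
    Z=c["range_z"]; m=Z>0
    if mask is not None: m&=mask
    v,u=np.nonzero(m); K=c["intrinsics"]
    d=np.stack([(u-K[0,2])/K[0,0],(v-K[1,2])/K[1,1]],1); s=d.copy()
    for _ in range(20): s=d/(1+c["k1"]*(s**2).sum(1,keepdims=True))
    z=Z[v,u][:,None]
    return (np.hstack([s,np.ones((len(s),1))])*z-c["t"])@c["R"], np.stack([u,v],1)
def proj(c,X):
    p=c["R"]@np.asarray(X)+c["t"]; s=p[:2]/p[2]; s=s*(1+c["k1"]*(s@s)); K=c["intrinsics"]
    return np.array([K[0,0]*s[0]+K[0,2],K[1,1]*s[1]+K[1,2]])
E
python3 - <<'E'
from h import *
np.set_printoptions(precision=3,suppress=True)
for n in("top","side"):
    c=cam(n); cv2.imwrite(f"pics/{n}0.png",c["image"])
    print(n,-c["R"].T@c["t"],c["intrinsics"][0,0],c["k1"],c["R"][2])
    for q in("mirror","empty_box","slide_knob","die_seat","press","finger_gap","upper_die","tape"):
        print(q,[(np.round(d["xy"]).tolist(),round(d["conf"],2)) for d in spot_in(n,q)])
print(current_orientation())
E
```

```text
pics
top [ 0.208 -0.044  1.251] 402.2836322334368 0.010717798054115917 [ 0.233 -0.02  -0.972]
mirror [([197.0, 194.0], 0.38)]
empty_box [([361.0, 162.0], 0.69), ([396.0, 292.0], 0.55), ([216.0, 186.0], 0.51), ([342.0, 209.0], 0.48)]
slide_knob [([212.0, 189.0], 0.88)]
die_seat [([216.0, 180.0], 0.83), ([280.0, 233.0], 0.21)]
press [([194.0, 164.0], 0.6), ([199.0, 194.0], 0.25)]
finger_gap [([218.0, 189.0], 0.7)]
upper_die [([192.0, 167.0], 0.96)]
tape [([279.0, 233.0], 0.82), ([394.0, 200.0], 0.59)]
side [ 0.408 -1.168  1.199] 441.61779889707196 0.036268572234976905 [ 0.034  0.708 -0.706]
mirror []
empty_box [([374.0, 245.0], 0.88), ([346.0, 154.0], 0.71), ([252.0, 271.0], 0.61), ([326.0, 233.0], 0.36)]
slide_knob [([347.0, 154.0], 0.97), ([393.0, 209.0], 0.41), ([372.0, 247.0], 0.39)]
die_seat [([347.0, 154.0], 0.88), ([289.0, 148.0], 0.66)]
press [([361.0, 137.0], 0.62)]
finger_gap [([373.0, 246.0], 0.59), ([328.0, 265.0], 0.47)]
upper_die [([356.0, 138.0], 0.91)]
tape [([304.0, 200.0], 0.8)]
[ 0.125  0.992 -0.    -0.   ]
```

View pics/top0.png

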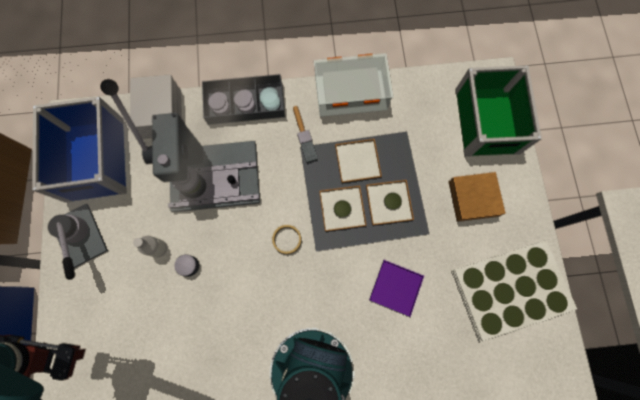

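View pics/side0.png

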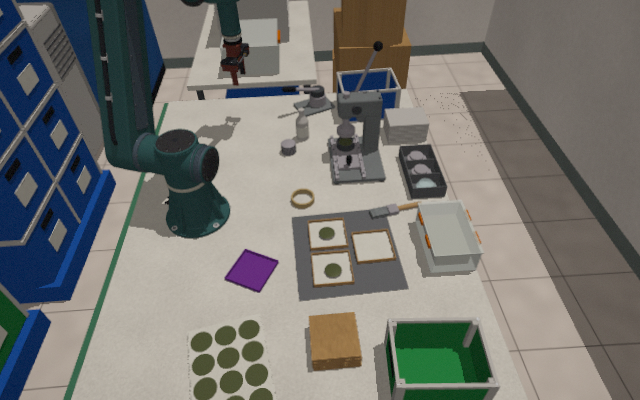

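The top view shows the press at about (190,180) with the knob near (233,180). On the mat there are three boxes: (358,160) is empty, while (343,209) and (390,202) each hold an olive mirror. The purple square at (397,288) is a look-alike off the mat. So (358,160) is the box meant, and I'll confirm it and the press in enlarged crops.

Run:
```python
from h import *
np.set_printoptions(precision=4,suppress=True)
c=cam("top"); s=cam("side")
a=cv2.resize(c["image"][120:260,150:450],None,fx=2.6,fy=2.6,interpolation=cv2.INTER_CUBIC)[:, :790]
cv2.imwrite("pics/crop_top.png",a)
b=cv2.resize(s["image"][85:290,280:430],None,fx=2.9,fy=2.9,interpolation=cv2.INTER_CUBIC)
cv2.imwrite("pics/crop_side.png",b)
for n,k in(("top",c),("side",s)):
    P,uv=cloud(k)
    print(n,"table z",np.percentile(P[(abs(P[:,2])<.015)&(P[:,0]>.3)&(P[:,0]<.8)],[10,50,90],axis=0)[:,2])
    np.save(f"pc_{n}.npy",np.hstack([P,uv]))
for uv,h in(((358,160),.005),((233,180),.083),((343,209),.015),((390,202),.015),((287,240),.024)): print(uv,at_z(c,uv,h))
for uv,h in(((374,245),.005),((349,158),.083),((327,234),.015),((333,271),.015),((303,199),.024)): print(uv,at_z(s,uv,h))
```

```text
top table z [-0.0024  0.0013  0.0063]
side table z [-0.0049 -0.0006  0.0057]
(358, 160) [ 0.6271 -0.213   0.005 ]
(233, 180) [0.5769 0.1814 0.083 ]
(343, 209) [ 0.4676 -0.1444  0.015 ]
(390, 202) [ 0.4747 -0.2944  0.015 ]
(287, 240) [0.3869 0.0384 0.024 ]
(374, 245) [ 0.6289 -0.2107  0.005 ]
(349, 158) [0.5832 0.1706 0.083 ]
(327, 234) [ 0.4703 -0.1556  0.015 ]
(333, 271) [ 0.4777 -0.3151  0.015 ]
(303, 199) [0.3929 0.0174 0.024 ]
```

View pics/crop_top.png

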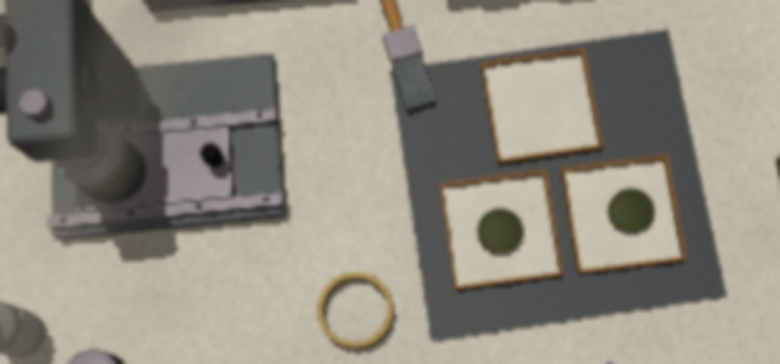

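View pics/crop_side.png

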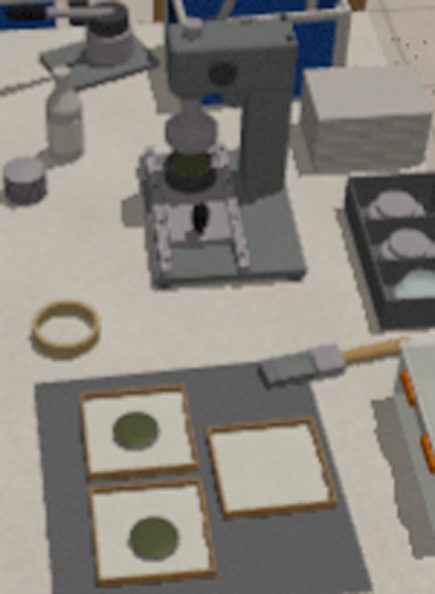

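The crops confirm it: the box at (358,160) top / (374,245) side is open and bare white, on the mat, with cardboard walls. The other two boxes hold mirrors. The die is still under the ram with the olive mirror in it. The two cameras disagree by about 1–2 cm on my rough pixels, so I'll measure with proper segmentation.

Run:
```python
from h import *
np.set_printoptions(precision=4,suppress=True)
def cc(c,m,h,box,tag):
    u0,v0,u1,v1=box; k=np.zeros(m.shape,bool); k[v0:v1,u0:u1]=m[v0:v1,u0:u1]
    n,l,s,ce=cv2.connectedComponentsWithStats(k.astype(np.uint8))
    for i in range(1,n):
        if s[i,4]>15:
            P,_=cloud(c,l==i); print(tag,s[i,4],ce[i],"ray",at_z(c,ce[i],h),"cloud med",np.median(P,0) if len(P) else None)
T=cam("top");S=cam("side")
for n,c,box in(("top",T,(300,130,430,250)),("side",S,(290,205,410,300))):
    im=c["image"].astype(int); b,g,r=im[...,0],im[...,1],im[...,2]
    cc(c,(g>b+15)&(g>=r)&(g<110),.017,box,n+" olive")
    cc(c,(im.min(2)>150),.005,box,n+" white")
    for q in("tape","slide_knob","empty_box","die_seat","mirror"):
        for d in silhouettes(n,q)[:4]:
            m=d["region"]; P,_=cloud(c,m)
            print(n,q,round(d["conf"],2),d["xy"],m.sum(),"cloud",np.percentile(P,[5,50,95],axis=0).round(3).tolist())
```

```text
top olive 215 [392.5953 200.6465] ray [ 0.4777 -0.3027  0.017 ] cloud med [ 0.4778 -0.3034  0.015 ]
top olive 220 [341.9909 208.4955] ray [ 0.4691 -0.1413  0.017 ] cloud med [ 0.4695 -0.1416  0.0148]
top white 687 [343.5866 134.1572] ray [ 0.7216 -0.1768  0.005 ] cloud med [ 0.7225 -0.1645  0.0005]
top white 1158 [421.9706 163.6952] ray [ 0.5928 -0.4181  0.005 ] cloud med [ 0.6084 -0.417  -0.0001]
top white 1210 [357.4066 160.6504] ray [ 0.6251 -0.2108  0.005 ] cloud med [ 0.6247 -0.2106  0.0056]
top white 689 [304.6183 215.447 ] ray [ 0.4616 -0.0223  0.005 ] cloud med [ 0.4508 -0.0228  0.0003]
top white 1021 [387.9657 202.8766] ray [ 0.4747 -0.2896  0.005 ] cloud med [ 0.4713 -0.2822  0.0055]
top white 1037 [341.864  208.2681] ray [ 0.4724 -0.1419  0.005 ] cloud med [ 0.4725 -0.1412  0.0055]
top white 734 [396.8106 244.5041] ray [ 0.3406 -0.2978  0.005 ] cloud med [ 0.3423 -0.311  -0.0002]
top tape 0.57 [147.9, 246.7] 592 cloud [[0.379, 0.41, 0.005], [0.4, 0.427, 0.096], [0.426, 0.457, 0.152]]
top tape 0.48 [277.4, 234.6] 191 cloud [[0.349, -0.0, 0.015], [0.393, 0.044, 0.024], [0.43
[... 1970 characters left out ...]
, 0.362, 0.288]]
side tape 0.35 [348.1, 152.6] 622 cloud [[0.544, 0.17, 0.027], [0.58, 0.247, 0.035], [0.626, 0.328, 0.066]]
side slide_knob 0.64 [349.5, 157.1] 553 cloud [[0.547, 0.171, 0.028], [0.581, 0.245, 0.036], [0.625, 0.323, 0.067]]
side empty_box 0.94 [251.2, 270.1] 1450 cloud [[0.144, -0.346, -0.003], [0.21, -0.28, 0.002], [0.277, -0.214, 0.012]]
side empty_box 0.88 [372.7, 244.1] 1201 cloud [[0.566, -0.279, -0.001], [0.625, -0.215, 0.004], [0.684, -0.153, 0.013]]
side die_seat 0.8 [350.0, 154.1] 590 cloud [[0.544, 0.17, 0.027], [0.58, 0.239, 0.035], [0.625, 0.327, 0.066]]
side mirror 0.48 [345.8, 140.7] 82 cloud [[0.563, 0.286, 0.055], [0.584, 0.307, 0.059], [0.607, 0.329, 0.064]]
```

Run:
```python
from h import *
np.set_printoptions(precision=4,suppress=True)
for n in("top","side"):
    D=np.load(f"pc_{n}.npy");P=D[:,:3]; dz=.0005 if n=="top" else -.002
    k=(abs(P[:,0]-.585)<.03)&(abs(P[:,1]-.18)<.035)&(P[:,2]>.055+dz)&(P[:,2]<.1)
    Q=P[k]; print(n,"knob n",k.sum(),"med",np.median(Q,0),"min",Q.min(0),"max",Q.max(0)); t=Q[Q[:,2]>Q[:,2].max()-.01]; print(" top",len(t),t.mean(0))
    # guides: height 38
    r=(P[:,0]>.48)&(P[:,0]<.75)&(P[:,1]>.08)&(P[:,1]<.42)
    h,e=np.histogram(P[r][:,2],bins=np.arange(-.01,.12,.004)); print(dict(zip(e.round(3).tolist(),h.tolist())))
    g=P[r&(P[:,2]>.008)&(P[:,2]<.05)][:,:2].astype(np.float32)
    rect=cv2.minAreaRect(g); print(" plate rect",rect)
    # front edge & right edge by robust line fits
    b=[]
    for y in np.arange(.13,.36,.006):
        w=g[abs(g[:,1]-y)<.003]
        if len(w)>3: b.append((y,w[:,0].min()))
    b=np.array(b); print(" front edge",cv2.fitLine(b[:,::-1].astype(np.float32).copy(),cv2.DIST_HUBER,0,.01,.01).ravel())
    b=[]
    for x in np.arange(.54,.69,.006):
        w=g[abs(g[:,0]-x)<.003]
        if len(w)>3: b.append((x,w[:,1].min()))
    b=np.array(b,np.float32); print(" right edge",cv2.fitLine(b,cv2.DIST_HUBER,0,.01,.01).ravel())
T=cam("top");S=cam("side")
for n,c,b in(("top",T,(222,165,246,195)),("side",S,(335,145,365,172))):
    im=c["image"]; u0,v0,u1,v1=b; m=im[v0:v1,u0:u1].max(2)<45; v,u=np.nonzero(m); print(n,len(u),np.c_[u+u0,v+v0].mean(0),(u+u0).min(),(u+u0).max(),(v+v0).min(),(v+v0).max())
```

```text
top knob n 67 med [0.5801 0.187  0.0806] min [0.5721 0.1772 0.0563] max [0.5948 0.2006 0.0886]
 top 41 [0.5828 0.1895 0.083 ]
{-0.01: 7, -0.006: 277, -0.002: 1339, 0.002: 725, 0.006: 54, 0.01: 26, 0.014: 47, 0.018: 336, 0.022: 1166, 0.026: 687, 0.03: 176, 0.034: 699, 0.038: 878, 0.042: 135, 0.046: 21, 0.05: 28, 0.054: 33, 0.058: 78, 0.062: 85, 0.066: 24, 0.07: 17, 0.074: 20, 0.078: 28, 0.082: 35, 0.086: 17, 0.09: 11, 0.094: 14, 0.098: 10, 0.102: 11, 0.106: 12, 0.11: 23, 0.114: 23}
 plate rect ((0.6143380999565125, 0.24487468600273132), (0.2427184134721756, 0.3077736496925354), 3.8917441368103027)
 front edge [ 0.0037 -1.      0.5138  0.2644]
 right edge [1.     0.0005 0.6012 0.1148]
side knob n 43 med [0.5833 0.1786 0.0732] min [0.5725 0.1644 0.0533] max [0.593  0.1924 0.084 ]
 top 20 [0.5842 0.1808 0.0802]
{-0.01: 139, -0.006: 509, -0.002: 344, 0.002: 63, 0.006: 31, 0.01: 56, 0.014: 178, 0.018: 464, 0.022: 348, 0.026: 138, 0.03: 266, 0.034: 316, 0.038: 105, 0.042: 32, 0.046: 26, 0.05: 39, 0.054: 64, 0.058: 87, 0.062: 40, 0.066: 15, 0.07: 19, 0.074: 20, 0.078: 21, 0.082: 18, 0.086: 13, 0.09: 14, 0.094: 12, 0.098: 21, 0.102: 21, 0.106: 24, 0.11: 27, 0.114: 26}
 plate rect ((0.6220324039459229, 0.2505878210067749), (0.21398329734802246, 0.29230591654777527), 0.01740972138941288)
 front edge [ 0.0026 -1.      0.5178  0.2332]
 right edge [1.     0.0029 0.612  0.1078]
top 46 [231.2826 179.6087] 228 235 176 183
side 117 [346.0085 150.7436] 337 353 145 164
```

Both cameras put the press yaw at about 0, with the origin near (0.585, 0.311) and the knob near (0.5845, 0.186). That matches the plate size and the 125 mm offset. Next I go to the knob, close along x, and close in steps to learn the force law.

```bash
cat >> h.py <<'E'
np.set_printoptions(precision=4,suppress=True)
from scipy.spatial.transform import Rotation as Ro
def qdown(yaw):  # tool y axis (closing) at angle yaw in world
    y=np.array([np.cos(yaw),np.sin(yaw),0]);z=np.array([0,0,-1.]);return Ro.from_matrix(np.c_[np.cross(y,z),y,z]).as_quat()
E
python3 - <<'E'
from h import *
p=[.5845,.186,.2]
best=min((abs(np.array(inverse_kinematics(p,qdown(y)))[5]),y) for y in(0,np.pi) if inverse_kinematics(p,qdown(y)) is not None)
print(best,current_clock()); q=qdown(best[1]); 
for y in(0,np.pi): print(y,inverse_kinematics(p,qdown(y)))
servo_line([.10,.40,.33],rate=.3)
move_ptp([.42,.10,.30],q)
move_ptp(p,q)
print(current_clock(),current_position(),current_force())
print(servo_line([.5845,.186,.050],rate=.12,contact_N=8),current_position())
for g in(.04,.03,.026,.024,.023,.022,.021):
    move_gripper(g); print(g,current_finger_gap(),current_grip_force(),current_clock())
print(current_position(),current_force())
E
```

```text
(np.float64(0.1955222916836128), 0) 1.7
0 [ 0.1955  0.3716  1.4708 -0.      1.2991  0.1955]
3.141592653589793 [ 0.1955  0.3716  1.4708 -0.      1.2991 -2.9461]
5.0917 [0.5837 0.1862 0.2005] [-0.2917 -0.1937  0.024 ]
False [0.5852 0.1862 0.0508]
0.04 0.039927235691726 0.0 7.3667
0.03 0.030268729816685724 0.0 7.7667
0.026 0.025759206033085673 0.0 8.075
0.024 0.023703904334693823 0.0 8.3333
0.023 0.023038893095413012 0.0 8.5583
0.022 0.02233809981240062 0.0007323797308345092 8.7833
0.021 0.02092593538909342 0.5384115205379203 9.0083
[0.5845 0.186  0.05  ] [-0.0102 -0.2717 -0.5961]
```

Run:
```python
from h import *
for g in(.020,.019,.017):
    move_gripper(g); print(g,current_finger_gap(),current_grip_force(),current_force(),current_clock())
s=cam("side");t=cam("top")
a=cv2.resize(s["image"][100:190,310:410],None,fx=6,fy=6,interpolation=cv2.INTER_CUBIC)
cv2.imwrite("pics/grip.png",a)
```

```text
0.02 0.02008177015767378 4.055864114197902 [-0.3735 -0.4822 -0.8568] 9.225
0.019 0.019537642911902565 11.115105113649406 [ 1.5832  1.1466 -1.5651] 9.4417
0.017 0.01815828260783724 25.80196900991723 [ 0.5956  0.1537 -3.1823] 9.6583
```

View pics/grip.png

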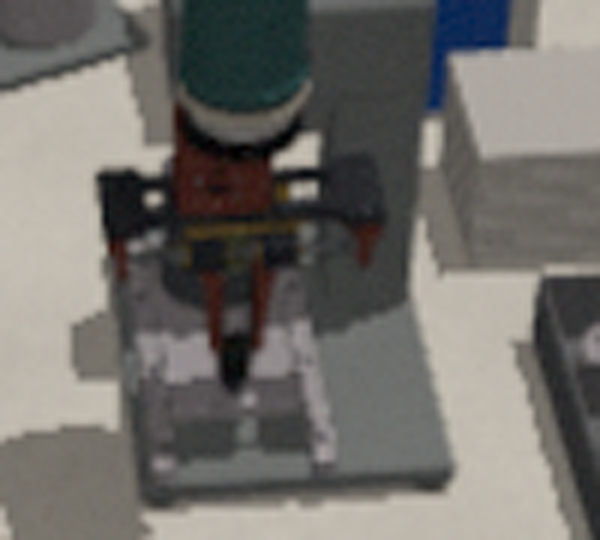

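The crop shows the fingertips holding the black knob at about side (349,160). Contact starts near 21 mm and force rises about 10 N per mm, so closing in steps will control the grip on the mirror. Now I pull.

```bash
python3 - <<'E'
from h import *
move_gripper(.010); print(current_finger_gap(),current_grip_force())
p=np.array(current_position())
print(servo_line([.5845,p[1]-.162,p[2]],rate=.08,contact_N=15),current_position(),current_force(),current_finger_gap(),current_clock())
E
python3 - <<'E'
from h import *
s=cam("side");t=cam("top")
a=cv2.resize(t["image"][130:230,170:290],None,fx=6,fy=6,interpolation=cv2.INTER_CUBIC)
cv2.imwrite("pics/drawn.png",a)
E
```

```text
0.018049893445102914 25.589431766420603
True [0.5848 0.0358 0.0503] [-0.5423  2.3842  6.1782] 0.01725814717086814 11.6667
```

View pics/drawn.png

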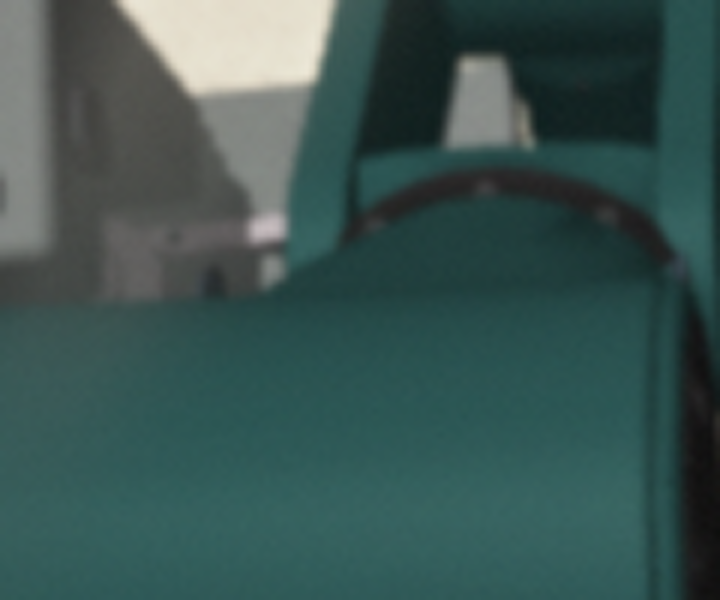

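Run:
```python
from h import *
move_gripper(.05); p=current_position()
servo_line([p[0],p[1],.18],rate=.25)
move_ptp([.45,-.12,.25],qdown(0))
s=cam("side");t=cam("top"); print(current_clock())
a=cv2.resize(t["image"][130:230,170:290],None,fx=4,fy=4,interpolation=cv2.INTER_CUBIC)
b=cv2.resize(s["image"][110:200,310:410],None,fx=3.2,fy=4.44,interpolation=cv2.INTER_CUBIC)[:400]
cv2.imwrite("pics/drawn2.png",np.hstack([a,b]) if a.shape[0]==b.shape[0] else np.hstack([a,cv2.resize(b,(320,400))]))
for n in("top","side"):
    c=t if n=="top" else s
    for q in("slide_knob","die_seat","mirror","finger_gap"):
        for d in silhouettes(n,q)[:2]:
            P,_=cloud(c,d["region"]); print(n,q,round(d["conf"],2),d["xy"],d["region"].sum(),np.median(P,0))
```

```text
14.1083
top slide_knob 0.91 [259.9, 182.3] 1286 [0.5748 0.1006 0.0384]
top die_seat 0.74 [366.1, 171.7] 28 [ 0.5782 -0.231   0.0056]
top die_seat 0.56 [262.4, 178.8] 1397 [0.5763 0.1039 0.0385]
top mirror 0.53 [243.3, 185.1] 242 [0.5841 0.1623 0.0629]
top finger_gap 0.68 [260.0, 181.4] 1349 [0.5767 0.1027 0.0384]
top finger_gap 0.35 [300.5, 130.3] 225 [ 0.7564 -0.0346  0.0189]
side slide_knob 0.93 [352.9, 178.6] 705 [0.5827 0.0938 0.0357]
side die_seat 0.55 [351.8, 176.6] 710 [0.5817 0.0943 0.0357]
side mirror 0.42 [350.0, 162.8] 104 [0.583  0.1553 0.0597]
side mirror 0.27 [307.5, 198.9] 260 [0.3914 0.0238 0.0143]
side finger_gap 0.68 [350.7, 179.5] 734 [0.5816 0.0987 0.0359]
```

View pics/drawn2.png

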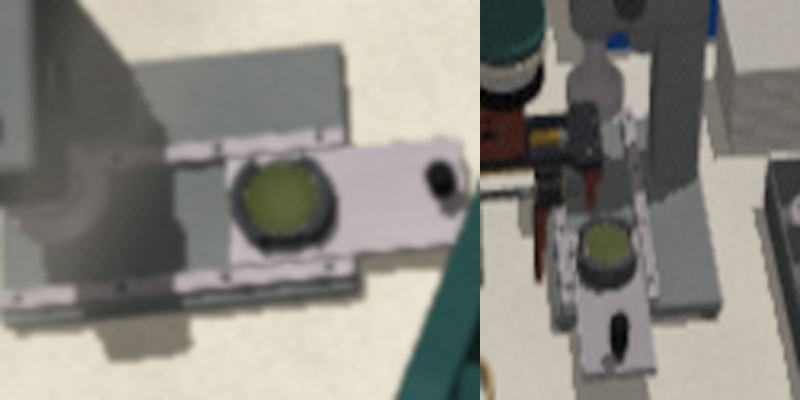

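The die is drawn out with the mirror in it: top at about (240,180), crop (280,200), and knob at (280,175). Travel was 150 mm and it ended on contact at the stop. Next I measure the mirror centre and the slide direction.

Run:
```python
from h import *
for n,b in(("top",(225,165,262,200)),("side",(330,150,370,175))):
    c=cam(n); im=c["image"].astype(int); u0,v0,u1,v1=b; k=np.zeros(im.shape[:2],bool)
    k[v0:v1,u0:u1]=((im[...,1]>im[...,0]+18)&(im[...,1]>=im[...,2]-3))[v0:v1,u0:u1]
    nn,l,s,ce=cv2.connectedComponentsWithStats(k.astype(np.uint8)); i=1+s[1:,4].argmax(); m=l==i
    cnt=max(cv2.findContours(m.astype(np.uint8),0,cv2.CHAIN_APPROX_NONE)[0],key=len); el=cv2.fitEllipse(cnt)
    P,_=cloud(c,m); dz=.0005 if n=="top" else -.002
    print(n,s[i],el,"ray",at_z(c,ce[i],.0625),at_z(c,el[0],.0625),"cloud",P.mean(0))
    P,_=cloud(c)
    R=P[(np.hypot(P[:,0]-.584,P[:,1]-.159)<.055)&(P[:,2]>.052+dz)&(P[:,2]<.072)]
    print(" die disc",cv2.minEnclosingCircle(R[:,:2].astype(np.float32)),(R.min(0)+R.max(0))/2,R.mean(0))
    Q=P[(abs(P[:,0]-.584)<.03)&(abs(P[:,1]-.035)<.03)&(P[:,2]>.055+dz)&(P[:,2]<.1)]; print(" knob",len(Q),Q.mean(0),Q.min(0),Q.max(0))
    L=P[(abs(P[:,0]-.584)<.06)&(P[:,1]>.02)&(P[:,1]<.11)&(P[:,2]>.028)&(P[:,2]<.05)]
    for f in(np.min,np.max):
        e=np.array([(y,f(L[abs(L[:,1]-y)<.003][:,0])) for y in np.arange(.03,.1,.004)]); print(" edge",np.polyfit(e[:,0],e[:,1],1), np.median(e[:,1]))
```

```text
top [231 171  18  17 240] ((239.82699584960938, 178.9882049560547), (16.123077392578125, 17.122661590576172), 70.45183563232422) ray [0.5844 0.1643 0.0625] [0.5844 0.1643 0.0625] cloud [0.5844 0.1642 0.0628]
 die disc ((0.5833543539047241, 0.16485664248466492), 0.040622271597385406) [0.583  0.1646 0.0608] [0.5826 0.1637 0.0623]
 knob 62 [0.5813 0.0391 0.0784] [0.5711 0.0282 0.0566] [0.5946 0.0507 0.0863]
 edge [-0.0752  0.5457] 0.5400600651202099
 edge [0.0129 0.6265] 0.6274609418745376
side [343 161  14   8  92] ((349.2883605957031, 164.4544219970703), (7.502418518066406, 13.25369644165039), 91.95258331298828) ray [0.583  0.1556 0.0625] [0.5831 0.1555 0.0625] cloud [0.5835 0.1595 0.0592]
 die disc ((0.5850484371185303, 0.15934938192367554), 0.04371191933751106) [0.5843 0.1594 0.0586] [0.5844 0.156  0.0582]
 knob 47 [0.5846 0.0287 0.0707] [0.5748 0.0185 0.0535] [0.5943 0.0434 0.0858]
 edge [0.0457 0.5411] 0.5427705465620878
 edge [-0.0006  0.6265] 0.6265025475188682
```

The cameras differ in y (0.1645 vs about 0.158), and the gap leaves only ±4 mm for the pads. So I'll probe the knob from the die side, pushing toward the stop, to fix y in the robot's own frame.

Run:
```python
from h import *
q=qdown(0)
move_gripper(0.0)
move_ptp([.584,.087,.15],q)
print(servo_line([.584,.087,.060],rate=.15,contact_N=6),current_position(),current_force())
sleep(.2); f0=np.array(current_force())
print(servo_line([.584,.040,.060],rate=.02,contact_N=4),current_position(),current_force()-f0,current_clock())
p=current_position(); servo_line([.584,p[1]+.008,.060],rate=.1); servo_line([.584,p[1]+.008,.15],rate=.25)
```

```text
False [0.5848 0.0865 0.0609] [0.7943 0.1143 0.2306]
False [0.584 0.04  0.06 ] [-1.3248  0.4145 -1.0086] 19.9583
```

Run:
```python
from h import *
servo_line([.584,.04,.15],rate=.25)
servo_line([.584,.04,.060],rate=.15,contact_N=6); print(current_position(),current_force())
t=cam("top");s=cam("side")
a=cv2.resize(s["image"][120:200,310:410],None,fx=7.5,fy=7.5,interpolation=cv2.INTER_CUBIC)
for X in((.584,.04,.06),(.584,.03,.06),(.584,.04,.079),(.584,.036,.083)): 
    u=proj(s,X); print(X,u,(u-[310,120])*7.5)
cv2.imwrite("pics/probe.png",a)
```

```text
[0.5845 0.04   0.0604] [ 0.1177 -1.0548 -0.8791]
(0.584, 0.04, 0.06) [352.9496 184.8153] [322.122  486.1145]
(0.584, 0.03, 0.06) [353.2642 186.6287] [324.4819 499.7149]
(0.584, 0.04, 0.079) [353.0972 181.0988] [323.229  458.2408]
(0.584, 0.036, 0.083) [353.2556 181.0316] [324.4173 457.7367]
```

View pics/probe.png

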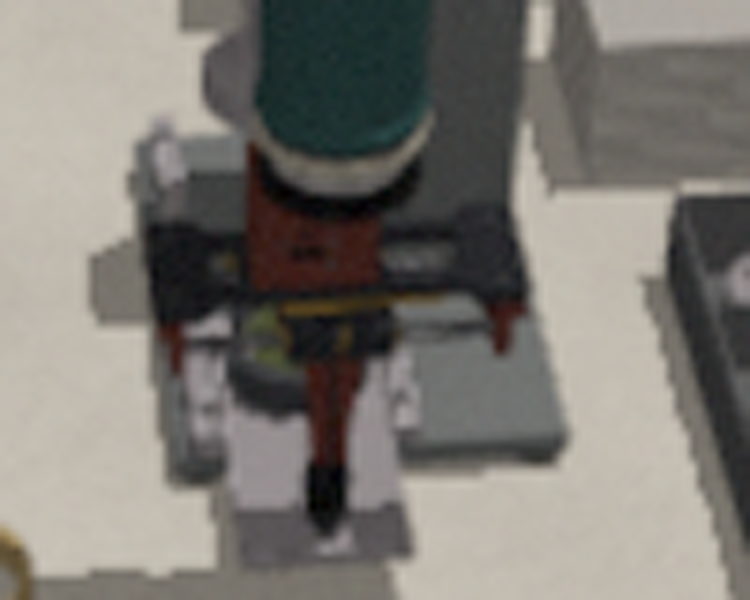

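The crop shows the shut fingers right behind, or level with, the knob at crop (325,490), with no contact force. Either the slide moved a little or the probe passed the knob. I'll clear the arm and measure again.

```bash
cat > meas.py <<'E'
from h import *
for n,b in(("top",(225,165,275,200)),("side",(330,150,370,185))):
    c=cam(n); im=c["image"].astype(int); u0,v0,u1,v1=b; k=np.zeros(im.shape[:2],bool)
    k[v0:v1,u0:u1]=((im[...,1]>im[...,0]+18)&(im[...,1]>=im[...,2]-3))[v0:v1,u0:u1]
    nn,l,s,ce=cv2.connectedComponentsWithStats(k.astype(np.uint8)); i=1+s[1:,4].argmax()
    P,_=cloud(c,l==i); dz=.0005 if n=="top" else -.002
    print(n,s[i],ce[i],"ray",at_z(c,ce[i],.0625),"cloud",P.mean(0))
    P,_=cloud(c)
    Q=P[(abs(P[:,0]-.584)<.03)&(abs(P[:,1]-.03)<.035)&(P[:,2]>.055+dz)&(P[:,2]<.1)]; print(" knob",len(Q),Q.mean(0),Q.min(0),Q.max(0))
E
python3 - <<'E'
from h import *
servo_line([.584,.04,.16],rate=.3)
move_ptp([.45,-.12,.25],qdown(0)); print(current_clock())
import meas
E
```

```text
23.2083
top [231 171  18  17 240] [239.825  179.0083] ray [0.5843 0.1643 0.0625] cloud [0.5843 0.1641 0.0629]
 knob 63 [0.5811 0.0391 0.0781] [0.5724 0.028  0.0558] [0.5951 0.0511 0.0879]
side [343 161  14   8  93] [349.3226 164.4194] ray [0.5833 0.1557 0.0625] cloud [0.5839 0.1598 0.0592]
 knob 46 [0.5844 0.0275 0.0723] [0.5751 0.0194 0.0535] [0.5942 0.0439 0.0902]
```

The slide did not move: the die is unchanged in both cameras. I'll check the camera frame against the robot frame by finding the fingertips themselves.

Run:
```python
from h import *
print(current_finger_gap(),current_position(),current_orientation())
p=np.array(current_position())
out=[]
for n in("top","side"):
    c=cam(n); P,uv=cloud(c)
    k=(abs(P[:,0]-p[0])<.06)&(abs(P[:,1]-p[1])<.06)&(P[:,2]>.2)&(P[:,2]<.33)
    Q=P[k]
    for a in np.arange(.23,.33,.01):
        w=Q[abs(Q[:,2]-a)<.005]
        if len(w): print(n,round(a,2),len(w),"min",w[:,:2].min(0),"max",w[:,:2].max(0),"med",np.median(w[:,:2],0))
    u=proj(c,p); print(n,"tcp px",u)
    u=u.round().astype(int); im=cv2.resize(c["image"][u[1]-40:u[1]+30,u[0]-45:u[0]+45],None,fx=4,fy=4,interpolation=cv2.INTER_CUBIC)
    cv2.drawMarker(im,tuple(int(x) for x in ((proj(c,p)-u+[45,40])*4+1.5)),(0,0,255),0,12,1); out.append(im)
cv2.imwrite("pics/tip.png",np.hstack(out))
```

```text
0.0003965407768228563 [ 0.4504 -0.1191  0.249 ] [ 0.7067  0.7075 -0.0001 -0.0008]
top tcp px [339.0974 197.106 ]
side 0.28 12 min [ 0.4416 -0.1348] max [ 0.4566 -0.1217] med [ 0.4507 -0.1314]
side 0.29 14 min [ 0.4416 -0.1377] max [ 0.4595 -0.1259] med [ 0.4523 -0.1318]
side 0.3 12 min [ 0.4416 -0.1366] max [ 0.4571 -0.1302] med [ 0.4476 -0.1333]
side 0.31 18 min [ 0.4417 -0.1362] max [ 0.4604 -0.1272] med [ 0.4512 -0.1335]
side 0.32 19 min [ 0.439  -0.1354] max [ 0.4607 -0.1268] med [ 0.4483 -0.1319]
side tcp px [318.9974 178.0486]
```

View pics/tip.png

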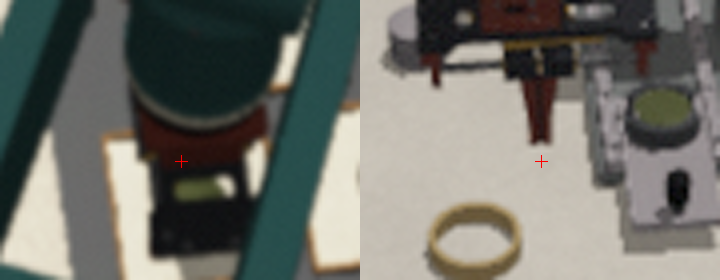

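The fingertips appear about 18–20 mm higher than the reported TCP: the side view shows the tip at row 143/4 above the TCP mark at row 160/4. That explains both the narrow grip on the knob's top and the probe passing over it. I'll touch bare table to measure the offset.

Run:
```python
from h import *
q=qdown(0)
move_ptp([.45,.13,.12],q); servo_line([.45,.13,.03],rate=.2,contact_N=8)
try:
    print(servo_line([.45,.13,-.03],rate=.04,contact_N=6))
except PlanningError as e: print(e)
print(current_position(),current_force(),current_clock())
servo_line([.45,.13,.10],rate=.3)
```

```text
True
[ 0.4499  0.13   -0.0297] [0.0611 1.0133 5.0857] 26.5583
```

Run:
```python
from h import *
servo_line([.45,.13,-.006],rate=.25,contact_N=8); sleep(.1)
for z in np.arange(-.012,-.034,-.003):
    servo_line([.45,.13,z],rate=.05); print(round(z,3),current_position()[2],current_force()[2])
    if current_force()[2]>8: break
c=cam("side"); print(current_clock())
servo_line([.45,.13,.10],rate=.3)
```

```text
-0.012 -0.01153279524820909 -0.5530980523073963
-0.015 -0.014983106729178713 0.014114016452219921
-0.018 -0.018185803349466505 -0.047188945110424686
-0.021 -0.021209100806878156 -0.02570176033435695
-0.024 -0.024219235592904634 1.048145106993407
-0.027 -0.027187561390865804 0.17271532444792947
-0.03 -0.029723745548442704 5.023991061069683
-0.033 -0.03002975744911983 47.823939488594824
29.8833
```

Contact with the table came at a reported z of −0.0295, so the real tip is 29.5 mm above the reported TCP. I'll repeat the probe at the proper height, pushing toward the stop, which also checks that the slide is fully out.

```bash
echo 'DZ=.0295 # true tip z = reported z + DZ' >> h.py
python3 - <<'E'
from h import *
q=qdown(0)
move_ptp([.584,.087,.11],q)
print(servo_line([.584,.087,.062-DZ],rate=.2,contact_N=6),current_position()); sleep(.15); f0=np.array(current_force())
print(servo_line([.584,.025,.062-DZ],rate=.035,contact_N=7),current_position(),current_force()-f0,current_clock())
p=current_position(); servo_line([.584,p[1]+.008,.062-DZ],rate=.1); servo_line([.584,p[1]+.008,.11],rate=.3)
E
```

```text
False [0.5828 0.0874 0.0325]
True [0.584  0.0614 0.0323] [1.6155 3.3181 2.7862] 32.7
```

Contact at y=0.0614 puts the knob at 0.0394 and the seat at 0.1644. The top camera gives 0.1643, and the slide held 7 N, so it is at the stop. Now I pinch the mirror.

Run:
```python
from h import *
q=qdown(0); x,y=.5843,.1644
move_gripper(.088)
move_ptp([x,y,.11],q)
print(servo_line([x,y,.0465-DZ],rate=.12,contact_N=6),current_position(),current_force())
for g in [.066,.061]+list(np.arange(.0595,.0535,-.0005)):
    move_gripper(g); f=current_grip_force(); 
    if g<.06: print(round(g,4),round(current_finger_gap(),5),round(f,2),np.array(current_force()))
    if f>7.5: break
print(current_clock())
```

```text
False [0.585  0.1642 0.0176] [ 0.1669  0.2666 -0.4109]
0.0595 0.05943 0.0 [ 0.0789  0.1101 -0.0736]
0.059 0.0591 0.0 [ 0.4524 -0.2057  0.6637]
0.0585 0.05853 0.0 [ 0.2032 -0.1073 -0.0952]
0.058 0.05785 0.0 [ 0.7432 -0.2607 -0.6374]
0.0575 0.05728 0.04 [-0.1968 -0.1977  0.7315]
0.057 0.05724 6.52 [-0.1412  0.0477  0.454 ]
0.0565 0.05694 16.31 [-0.0508 -0.0798  0.0755]
38.5417
```

Run:
```python
from h import *
move_gripper(.0568); print(current_grip_force(),current_finger_gap())
x,y=.5843,.1644
servo_line([x,y,.0215],rate=.03); print(current_grip_force(),current_finger_gap(),current_force())
servo_line([x,y,.10],rate=.15); print(current_grip_force(),current_finger_gap(),current_force(),current_clock())
```

```text
10.26727706193924 0.05672677791275897
10.267308801412582 0.05711975613219951 [ 0.4026 -0.2572  0.5325]
10.26698425412178 0.05675217370234319 [-0.8305  0.4522 -0.8545] 39.7333
```

The mirror is held at 10 N, but the tips reach 5 mm below its underside, so it would drop 5 mm at release. I'll set it back in the die and regrip higher.

Run:
```python
from h import *
x,y=.5843,.1644
servo_line([x,y,.026],rate=.2)
print(servo_line([x,y,.0172],rate=.04,contact_N=4),current_position()[2])
move_gripper(.0615)
servo_line([x,y,.0535-DZ],rate=.06)
for g in(.0575,.0570,.0568,.0567,.0566,.0565):
    move_gripper(g); f=current_grip_force(); print(g,f)
    if f>8: break
z=current_position()[2]
servo_line([x,y,.034],rate=.06); servo_line([x,y,.11],rate=.2)
print(z,current_grip_force(),current_finger_gap(),current_clock())
```

```text
False 0.017715895692069016
0.0575 0.1957461331039667
0.057 5.714623779058456
0.0568 9.071153551340103
0.024002861364531662 9.060765355825424 0.05689359003878325 42.7917
```

Run:
```python
from h import *
q=qdown(0); x,y=.6247,-.2105
move_ptp([x,y,.09],q); print(current_grip_force(),current_finger_gap())
servo_line([x,y,-.012],rate=.12); sleep(.1)
print(servo_line([x,y,-.0245],rate=.02,contact_N=2.5),current_position(),current_force(),current_grip_force(),current_clock())
```

```text
9.061828851699829 0.05718539174630684
True [ 0.6245 -0.2104 -0.0235] [0.6871 0.4369 2.3539] 9.41830426454544 45.85
```

Contact came at a reported z of −0.0235, where −0.023 was expected, so the mirror rests on the floor. I release it gradually and retreat.

```bash
python3 - <<'E'
from h import *
x,y=.6245,-.2104
move_gripper(.0578); move_gripper(.064); move_gripper(.068)
servo_line([x,y,.0],rate=.06); servo_line([x,y,.12],rate=.25)
move_ptp([.45,.02,.25],qdown(0)); print(current_clock())
import meas0 if False else None
E
python3 - <<'E'
from h import *
x,y=.6245,-.2104
print(current_position(),current_finger_gap(),current_clock())
E
```

```text
[ 0.6245 -0.2104 -0.0235] 0.057086212142373624 45.85  File "<stdin>", line 6
    import meas0 if False else None
                 ^^
SyntaxError: invalid syntax
```

Run:
```python
from h import *
x,y=.6245,-.2104
move_gripper(.0578); move_gripper(.064); move_gripper(.068)
servo_line([x,y,.0],rate=.06); servo_line([x,y,.12],rate=.25)
move_ptp([.45,.02,.25],qdown(0)); print(current_clock())
t=cam("top");s=cam("side")
a=cv2.resize(t["image"][125:245,225:425],None,fx=2,fy=2.5,interpolation=cv2.INTER_CUBIC)
b=cv2.resize(s["image"][140:290,290:420],(390,300),interpolation=cv2.INTER_CUBIC)
cv2.imwrite("pics/end.png",np.hstack([a,b]))
```

```text
49.1083
```

View pics/end.png

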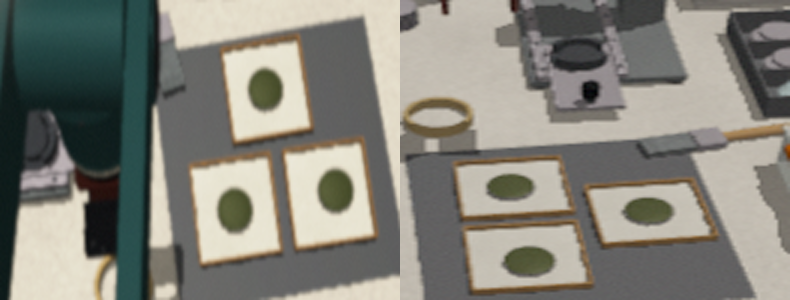

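The mirror lies face up in the middle of the box, at crop (265,90) top and (648,210) side. The die is empty and drawn out, and the other boxes are undisturbed. I hand in the job.

```bash
python3 -c "
from bench import *
print(close_job())"
```

```text
the job is handed in; nothing more can be done
None
```

The job is handed in at about 49 s of the 64 s: the mirror lies face up in the empty gift box and the die is left drawn out at its stop, but while I measured a 29.5 mm error in the reported tool height, the shut fingertips pressed bare table with about 48 N (limits: 40 N arm or gripper body, 120 N wrist), and the mirror's rim briefly took 16 N (it dents above 20 N).

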